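# Check a noodle machine's sprung tensioner and mark its deflection

## Task

Press the yellow roller of the noodle machine's sprung tensioner arm down from above until it pushes back with 15 N (never more than 20 N), hold it there for a second, then ease the arm back up to rest without letting it snap. The pointer leaves the loose green telltale at the deflection reached: without touching the telltale, slide the red marker along the scale until it is level with the telltale's white centre line, to within half a scale division (5 mm), and let go. Leave the other things on the cart where they are.

Things in the scene. Friction and masses are not known exactly. Their poses are not given: they have to be found in the camera images.
- machine: Noodle machine fixed to the cart. Origin: on the cart top under the tensioner's pivot; y along the scale, x across it, z up. Grey base plate x -180..+90, y -180..+70, 30 mm thick. Two white side frames at x = -40 and -155, y within 55, top 150 mm. On the base, along y: telltale channel at x = 0, white scale (a line every 10 mm) at x = 33, red marker's rail at x = 65 mm.
- jockey_roller: Yellow free-spinning roller, diameter 36, length 36 mm (along machine x), on the blue sprung arm. Origin: its centre; at rest at machine y = 85, z = 166 mm. Swings down about the pivot (y 0, z 135) at radius 90 mm. Its unknown weight (0.16 to 1 kg) helps the press, so the load must be felt: it pushes back with 2 to 11 N at first, then 200 to 250 N more per metre pressed.
- tension_arm (a joint): Angle of the sprung tensioner arm in rad: 0 at rest against its upper stop, growing as the roller is pressed down, 0.9 at the end of travel. At 15 N it stands somewhere between 0.2 and 0.75. Easing back at more than 2 rad/s is a snap.
- telltale: Loose green block, 26 (x) x 60 (y) x 24 (z) mm, 50 g, white line across the middle of its top, in the channel at machine x = 0, underside at z = 30 mm. Origin: centre of underside; y along the scale. Pressing the arm makes its pointer's black pin push the block to machine -y; it stays there when the arm goes back. At the start 2 to 9 mm from the pin.
- marker_tab (a point): Top centre of the red marker's upright tab (20 mm along x, 14 mm along y, 62 mm tall over a 30 x 24 x 12 mm foot, top 107 mm above the cart), at machine x = 65 mm. Its axes are the machine's. It is level with the telltale when both have the same y along the scale.
- marker (a joint): Place of the red marker along the scale in m: 0 at machine y = -155 mm, growing towards machine +y, 0.175 at the end. It starts between 0 and 0.04, slides with about 1.5 N of friction and stays where it is left.
- jar: Green glass jar with red cap, 72 mm diameter, 120 mm high; origin centre of underside. Leave alone.
- vinegar_dish: Small blue ceramic dish, 80 mm diameter, 25 mm high; origin centre of underside. Leave alone.
- dumpling_mold: Shut orange and yellow plastic dumpling mold, about 125 x 90 x 24 mm; origin centre of underside. Leave alone.
Mind the look-alikes: they are no part of the job. Leave any blue, grey or orange look-alike of the telltale alone.

How it is judged:
By the outcome, as a careful person would: the job done as asked, in the order asked, and still so for the second after the job is handed in, with the robot touching nothing.
It also fails if it takes over 64 s, if anything falls off the work surface, if the arm or the gripper's body presses on something with over 40 N, if the wrist force passes 120 N, or if a joint passes its speed limit or range.

## Robot

A 6-joint arm with a two-finger parallel gripper is mounted at the origin on the work surface. World frame = base frame: x ahead of the robot, y to its left, z up, the work surface at z = 0. Lengths are in mm, angles in degrees, forces in N, time in s.
With the tool pointing down it reaches from about 350 to 850 mm from the base axis. Payload 8.1 kg.
Tool frame: the origin (TCP) lies at the very end of the fingers, on their centre line; the grasp point (between the pads) lies 19 mm behind it; z points along the fingers, y is the line along which they close (so a half turn about z gives the same grasp; the last joint's range is limited). The gripper opens to 85 mm and grips with 20 to 120 N. Pads are 22 mm wide; open, the fingers measure 114 mm over their backs; the gripper's body (76 mm by 85 mm) begins 54 mm behind the grasp point. The pads swing forward as they close: fully open they stand 13 mm farther back than shut.
Start: joints at [-75.94, 7.471, 85.268, -0, 87.261, -4.893], TCP at [194.9, -567.467, 231.292] pointing down, gripper open.
Joint ranges: [-169.43, 169.43], [-51.17, 129.36], [1.28, 143.12], [-76.62, 256.62], [0, 156.53], [-152.29, 152.29]. Speed limits (degrees/s): [136.94, 136.94, 159.86, 180, 180, 180].

## Interface

Orientations are given as [roll, pitch, yaw] about the fixed x, y, z axes, in that order (R = Rz(yaw) Ry(pitch) Rx(roll)).
In Python, from bench import r gives the robot as it stands.
- The arm moves only by the shell command python3 -m jog 'ROWS' [FORCE]. ROWS is JSON, a list of rows, each a list of 7 numbers: the turn, a rotation vector about the tool's x, y, z in degrees, then the shift along the tool's x, y, z in mm, then the closure, from -1 (fully open) to 1 (shut), so that 0 is half open. A call has 1 to 5 rows; each row shifts and turns the commanded pose from where the row before left it, along the tool's axes as they then stand; what a row does not reach is not made up. A row lasts 1/10 s, in which the tool goes at most 50 mm and 8.59 degrees, less where a joint would pass 70% of its speed; a pose out of reach is approached as far as the arm can. A call is refused whole if a number of a shift passes 50 or a number of a turn 8.59, either way. A call with a gripper value outside its range is refused whole. The fingers move at their own pace and stop on an object; FORCE is the grip in N (left out, the last holds). Time passes only in rows, so rows that do not move let the fingers close. It gives the time, the measured TCP pose, the force, the opening and the grip force at its end, in the units of the state.
- r.sense(): the state, without advancing time (a new reading comes with each control period).
- r.snapshot(name): name is "scene" or "top"; returns a dict with "pixels" (400x640x3 uint8, red, green, blue), "fx", "fy", "cx", "cy" (pixels), "k1" (the pictures are not rectified: a ray, as slopes to the right and down, at radius r is drawn at 1 + k1 r^2 times it, then the intrinsics apply), "world_to_cam" (4x4, takes a point from world to camera coordinates). Camera axes: x right, y up, looking along -z (the intrinsics and any distortion apply to the point x, -y, -z); pixel columns grow to the right and rows downward; lengths in mm; the calibration is good to about 2 mm. A picture is of the moment at which its call begins. There is no depth.
- r.hand_in(): hands the job in; it is judged then, once.
The state is a dict: "time": time; "joint_pos": joint angles; "qd": joint speeds; "joint_efforts": joint torques, N m; "tool_pos": TCP position; "tcp_rot": TCP orientation; "ft_force": force on the tool from outside, world axes, zero at the start; "wrist_torque": the same for the moment, N m; "finger_gap": finger opening in mm; "grip_force": force on a finger pad.
Only numpy, scipy, OpenCV 4.12 (cv2) and the standard library are available. Lean on these libraries where they do the work, as an engineer would, in place of code of your own. Each camera call takes 0.05 s, during which the arm holds its last target. There are 200 camera calls.

## Working session

There is one attempt and no reset: what is moved stays moved. The work goes in short steps, Python scripts to look and compute and a shell command to move; the robot and the scene stay as the last step left them, time stands still between calls to the robot, and variables do not carry over. Pictures are saved under pics/ and viewed, at most 10 in all, crops included, and the job is handed in when it is done.

```bash
mkdir -p pics; ls
python3 - <<'E'
from bench import r
import cv2,pickle,numpy as np
d={}
for n in("scene","top"):
    s=r.snapshot(n); d[n]=s; cv2.imwrite(f"pics/{n}0.png",s["pixels"][:,:,::-1])
    print(n,s["fx"],s["cx"],s["cy"],s["k1"],np.round(s["world_to_cam"],3).tolist())
pickle.dump(d,open("s0.pkl","wb"))
print(r.sense())
E
```

```text
pics
scene 489.10720632563175 308.47970167106547 196.42202799375065 0.05205371593060266 [[-0.369, 0.929, -0.007, 232.796], [-0.677, -0.264, 0.687, 304.653], [0.636, 0.258, 0.727, -1566.763], [0.0, 0.0, 0.0, 1.0]]
top 450.75425882073284 320.67208995010225 192.34674805571723 -0.03448637716337351 [[0.011, -1.0, -0.02, -2.772], [0.984, 0.007, 0.18, -620.498], [-0.18, -0.022, 0.983, -1021.474], [0.0, 0.0, 0.0, 1.0]]
{'time': 0.1, 'joint_pos': array([-7.59386519e+01,  7.50957585e+00,  8.53241187e+01,  9.02020137e-04,
        8.72613365e+01, -4.89378300e+00]), 'qd': array([ 0.02023764, -0.04473146, -0.19559772, -0.06612614,  0.023761  ,
        0.03387741]), 'joint_efforts': array([ 1.12275724e-03, -5.70947635e+01, -5.01944196e+01, -3.73975417e-04,
        8.17278429e-03,  1.58178068e-05]), 'tool_pos': array([ 194.79457669, -566.97257898,  230.35155172]), 'tcp_rot': array([-1.79905392e+02, -9.00461418e-03,  1.89550798e+01]), 'ft_force': array([ 0.49115072,  0.81970022, -0.98968227]), 'wrist_torque': array([ 0.02503258, -0.0088014 ,  0.01760103]), 'grip_force': 0.0, 'finger_gap': 85.50121833559652}
```

View pics/scene0.png

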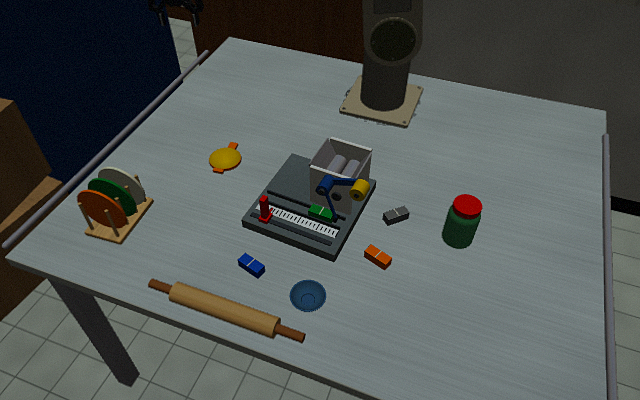

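View pics/top0.png

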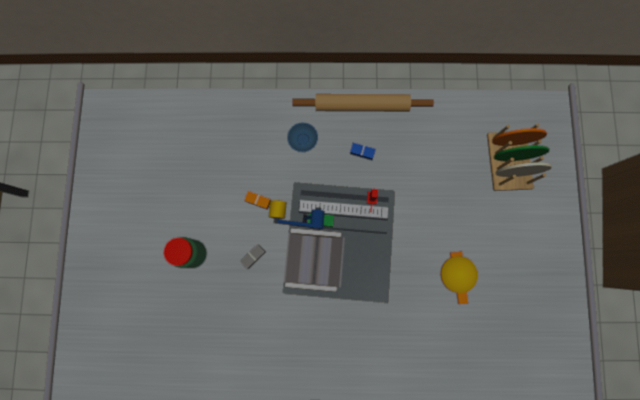

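The scene view shows the machine, with the roller at about (359,188), the green telltale at (320,212) and the red marker at (265,208). The top view has the roller at (278,209), the telltale at (328,220) and the marker at (372,197). The blue (363,151), orange (257,200) and grey (253,257) blocks on the table are look-alikes. The telltale is the green one in the channel.

```bash
cat > h.py <<'E'
import numpy as np,cv2
def ray(s,u,v):
    x,y=(u-s["cx"])/s["fx"],(v-s["cy"])/s["fy"]; a,b=x,y
    for _ in range(20):
        k=1+s["k1"]*(a*a+b*b); a,b=x/k,y/k
    W=np.array(s["world_to_cam"]);R,t=W[:3,:3],W[:3,3]
    d=R.T@np.array([a,-b,-1]); return -R.T@t,d/np.linalg.norm(d)
def plane(s,u,v,z):
    o,d=ray(s,u,v); return o+d*(z-o[2])/d[2]
def tri(s1,p1,s2,p2):
    (o,d),(q,e)=ray(s1,*p1),ray(s2,*p2)
    t=np.linalg.lstsq(np.c_[d,-e],q-o,rcond=None)[0]
    a,b=o+d*t[0],q+e*t[1]; return (a+b)/2,np.linalg.norm(a-b)
def proj(s,P):
    W=np.array(s["world_to_cam"]);c=W[:3,:3]@P+W[:3,3];a,b=c[0]/-c[2],-c[1]/-c[2];k=1+s["k1"]*(a*a+b*b)
    return np.array([s["fx"]*a*k+s["cx"],s["fy"]*b*k+s["cy"]])
def blobs(img,hr,smin=120,vmin=40,roi=None,amin=8):
    h=cv2.cvtColor(img,cv2.COLOR_RGB2HSV);H=h[...,0].astype(int)
    m=((H>=hr[0])&(H<=hr[1]) if hr[0]<=hr[1] else (H>=hr[0])|(H<=hr[1]))&(h[...,1]>smin)&(h[...,2]>vmin)
    if roi: k=np.zeros_like(m);k[roi[1]:roi[3],roi[0]:roi[2]]=1;m&=k
    n,l,st,c=cv2.connectedComponentsWithStats(m.astype(np.uint8))
    return [(c[i].round(2).tolist(),st[i].tolist()) for i in range(1,n) if st[i][4]>=amin]
E
python3 - <<'E'
import pickle;from h import *
d=pickle.load(open("s0.pkl","rb"))
roi={"scene":(235,125,385,265),"top":(260,175,400,305)}
for n,s in d.items():
    for c,hr in dict(y=(20,33),g=(45,85),r=(172,6)).items(): print(n,c,blobs(s["pixels"],hr,roi=roi[n]))
a=cv2.resize(d["top"]["pixels"][175:310,240:410],None,fx=4,fy=4,interpolation=cv2.INTER_CUBIC)
cv2.imwrite("pics/c1.png",a[:,:,::-1])
a=cv2.resize(d["scene"]["pixels"][130:265,235:415],None,fx=4,fy=4,interpolation=cv2.INTER_CUBIC)
cv2.imwrite("pics/c2.png",a[:,:,::-1])
E
```

```text
scene y [([236.79, 156.44], [235, 150, 6, 15, 61]), ([359.55, 189.05], [349, 179, 21, 22, 295])]
scene g [([314.89, 208.57], [308, 204, 14, 11, 91]), ([326.52, 212.91], [320, 208, 13, 11, 89])]
scene r [([264.4, 209.57], [258, 195, 15, 29, 200]), ([367.0, 257.62], [365, 256, 6, 5, 8])]
top y [([277.1, 208.64], [269, 200, 17, 18, 264])]
top g [([328.02, 220.16], [323, 214, 11, 13, 110]), ([308.8, 220.5], [308, 219, 3, 4, 10])]
top r [([372.17, 196.52], [367, 189, 11, 17, 148])]
```

View pics/c1.png

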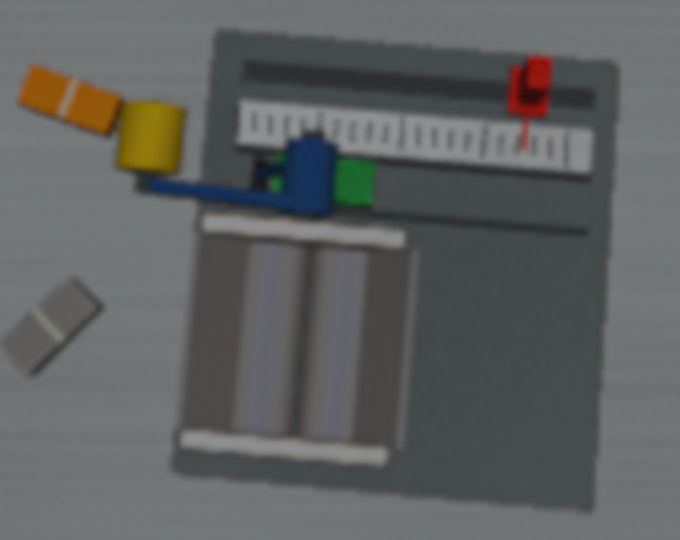

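View pics/c2.png

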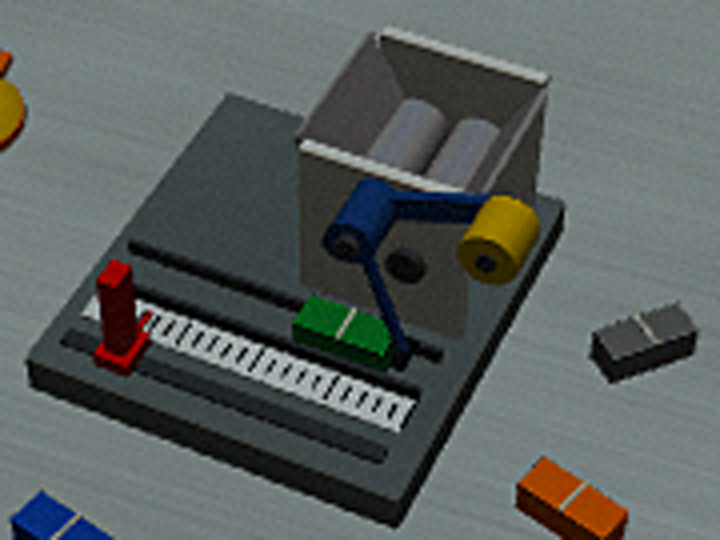

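The crops confirm the green telltale in the channel with its white line at scene (321,211), the roller and arm clear of the table, and the red tab on the rail with a thin red pointer line over the scale. Next I fit the machine pose.

```bash
cat > pose.py <<'E'
import pickle;from h import *
d=pickle.load(open("s0.pkl","rb"));T,S=d["top"],d["scene"]
px=[(294.5,182.5),(394.5,190.5),(388,301.5),(283,292.5)]
Q=np.array([plane(T,*p,30)[:2] for p in px]);M=np.array([(90,70),(90,-180),(-180,-180),(-180,70.)])
def fit(M,Q):
    a,b=M-M.mean(0),Q-Q.mean(0)
    th=np.arctan2((a[:,0]*b[:,1]-a[:,1]*b[:,0]).sum(),(a*b).sum());c,s=np.cos(th),np.sin(th);R=np.array([[c,-s],[s,c]])
    return th,R,Q.mean(0)-R@M.mean(0)
th,R,t=fit(M,Q)
def w(x,y,z): return np.r_[R@[x,y]+t,z]
def m(P): return np.r_[R.T@(np.array(P)[:2]-t),P[2]]
E
python3 - <<'E'
from pose import *
print(np.degrees(th),t,(M@R.T+t-Q).round(1).tolist(), [np.linalg.norm(Q[i]-Q[i-1]).round(1) for i in range(4)])
print("cams",ray(T,0,0)[0],ray(S,0,0)[0])
P,e=tri(T,(277.1,208.64),S,(359.55,189.05));print("roller",P,e,m(P))
# tab top centre: top crop (538,70), scene crop (116,270)
P,e=tri(T,(240+540/4,175+72/4),S,(235+116/4,130+270/4));print("tab",P,e,m(P))
P,e=plane(S,235+346/4,130+323/4,54),0;print("tell line",P,m(P))
for n,p in dict(roller=(0,85,166),tl=(90,70,30),tr=(90,-180,30),s1=(-40,55,150),s2=(-40,-55,150),s3=(-155,55,150),sc=(33,-155,30)).items():
  print(n,w(*p).round(1),[proj(s,w(*p)).round(1) for s in(T,S)], "crop",(4*(proj(T,w(*p))-[240,175])).round(),(4*(proj(S,w(*p))-[235,130])).round())
E
```

```text
-4.323693707059603 [556.77014426   7.54046314] [[2.3, 2.1], [1.7, -1.9], [-2.5, -1.2], [-1.5, 0.9]] [np.float64(266.3), np.float64(246.0), np.float64(265.8), np.float64(247.8)]
cams [ 426.86061424  -20.43777904 1116.15752637] [1289.28356509  268.7754315   931.2693994 ]
roller [563.48499867  93.17831332 171.15061613] 1.0784467531895223 [  0.23941339  85.90036864 171.15061613]
tab [ 609.79828151 -119.73525492  108.27951856] 3.3840214029330062 [  62.47267646 -122.91564767  108.27951856]
tell line [553.95534361   3.75487682  54.        ] [-2.52139037 -3.98702359 54.        ]
roller [563.2  92.3 166. ] [array([277.5, 209.2]), array([358.8, 190.5])] crop [150. 137.] [495. 242.]
tl [651.8  70.6  30. ] [array([293.7, 181.6]), array([333.7, 255.8])] crop [215.  26.] [395. 503.]
tr [ 632.9 -178.7   30. ] [array([395.2, 189.8]), array([239.5, 219.5])] crop [621.  59.] [ 18. 358.]
s1 [521.   65.4 150. ] [array([290.3, 229.8]), array([352.6, 179.9])] crop [201. 219.] [470. 199.]
s2 [512.7 -44.3 150. ] [array([341.3, 234.1]), array([309. , 165.5])] crop [405. 237.] [296. 142.]
s3 [406.4  74.1 150. ] [array([285., 284.]), array([370.9, 149.6])] crop [180. 436.] [544.  78.]
sc [ 578.  -149.5   30. ] [array([383.6, 212. ]), array([260.2, 207.1])] crop [574. 148.] [101. 309.]
```

```bash
python3 -m jog '[[0,0,7.76,0,0,0,1],[0,0,7.76,0,0,0,1],[0,0,7.76,0,0,0,1],[0,0,0,0,0,0,1],[0,0,0,0,0,0,1]]' 40
python3 -m jog '[[0,0,0,10,-21,0,1],[0,0,0,19,-42,0,1],[0,0,0,20,-43,0,1],[0,0,0,20,-43,0,1],[0,0,0,20,-43,0,1]]'
python3 -m jog '[[0,0,0,20,-43,0,1],[0,0,0,20,-43,0,1],[0,0,0,20,-43,0,1],[0,0,0,20,-43,0,1],[0,0,0,20,-43,0,1]]'
```

```text
time: 0.6
tool_pos: [194.8, -567.3, 230.9]
tcp_rot: [-180.0, 0.0, -4.1]
ft_force: [0.1, 0.3, -0.2]
finger_gap: 12.2
grip_force: 0.0
time: 1.1
tool_pos: [298.6, -381.1, 231.2]
tcp_rot: [180.0, -0.0, -4.1]
ft_force: [1.9, -0.2, -0.1]
finger_gap: 0.1
grip_force: 0.0
time: 1.6
tool_pos: [414.6, -174.1, 231.5]
tcp_rot: [180.0, -0.0, -4.1]
ft_force: [0.3, -0.9, 0.2]
finger_gap: -0.2
grip_force: 0.0
```

```bash
python3 -m jog '[[0,0,0,20,-43,0,1],[0,0,0,20,-43,0,1],[0,0,0,20,-43,0,1],[0,0,0,20,-43,0,1],[0,0,0,20,-43,0,1]]'
python3 -m jog '[[0,0,0,19,-43,0,1],[0,0,0,9,-22,0,1],[0,0,0,0,0,0,1],[0,0,0,0,0,0,1]]'
python3 - <<'E'
from bench import r;from pose import *
s=r.sense();print(m(s["tool_pos"]),s["ft_force"],s["tcp_rot"],s["joint_pos"])
I=r.snapshot("top");P,e=tri(T,(277.1,208.64),S,(359.55,189.05))
f=[]
for i in range(8): r.snapshot("scene");f.append(r.sense()["ft_force"])
print(np.array(f).round(2),np.mean(f,0))
E
```

```text
time: 2.1
tool_pos: [530.6, 33.0, 231.4]
tcp_rot: [180.0, -0.0, -4.1]
ft_force: [0.3, -0.0, -0.3]
finger_gap: 0.2
grip_force: 0.0
time: 2.5
tool_pos: [562.6, 93.8, 230.9]
tcp_rot: [180.0, 0.0, -4.1]
ft_force: [0.2, -0.4, -1.0]
finger_gap: 0.2
grip_force: 0.0
[ -0.72326205  86.46582957 230.8810375 ] [ 0.20120039 -0.43082482 -0.98603069] [ 1.79968325e+02  4.96984528e-02 -4.11642490e+00] [ 4.33258498e+00  2.96046768e+00  9.00967121e+01 -2.40621263e-02
  8.69966336e+01  9.84502681e+01]
[[-0.78  0.32  1.08]
 [ 0.47 -0.56  0.12]
 [-0.3  -0.67 -0.45]
 [-0.1   0.22  0.32]
 [-0.59  0.19  0.99]
 [ 0.37  1.14  0.16]
 [-0.13  0.03  0.52]
 [-0.08  0.53  0.7 ]] [-0.14496394  0.14849808  0.43085689]
```

```bash
cat > f.py <<'E'
import sys;from bench import r;from pose import *
f=[];p=[]
for i in range(int(sys.argv[1])):
    r.snapshot("top");s=r.sense();f.append(s["ft_force"]);p.append(s["tool_pos"])
print(round(s["time"],2),"m",m(np.mean(p,0)).round(2),"F",np.mean(f,0).round(2),np.array(f)[:,2].round(1))
E
python3 -m jog '[[0,0,0,0,0,12,1],[0,0,0,0,0,15,1],[0,0,0,0,0,8,1],[0,0,0,0,0,3,1],[0,0,0,0,0,2,1]]' |grep -E 'pos|ft'
python3 -m jog '[[0,0,0,0,0,1.5,1],[0,0,0,0,0,1.5,1]]'|grep -E 'pos|ft'
python3 -m jog '[[0,0,0,0,0,1.5,1],[0,0,0,0,0,1.5,1]]'|grep -E 'pos|ft'
python3 -m jog '[[0,0,0,0,0,1,1],[0,0,0,0,0,1,1]]'|grep -E 'pos|ft'
python3 f.py 4
```

```text
tool_pos: [562.4, 93.7, 190.4]
ft_force: [-0.5, 0.2, -0.6]
tool_pos: [563.2, 93.7, 188.8]
ft_force: [-0.5, 0.0, 0.3]
tool_pos: [563.0, 93.7, 185.6]
ft_force: [0.4, 0.4, -0.2]
tool_pos: [563.0, 93.7, 183.5]
ft_force: [-1.1, 0.1, 4.6]
4.25 m [ -0.31  86.38 183.7 ] F [-1.47 -0.17  3.55] [3.1 3.7 2.7 4.6]
```

```bash
python3 -m jog '[[0,0,0,0,0,1.5,1],[0,0,0,0,0,2,1],[0,0,0,0,0,2,1],[0,0,0,0,0,2,1],[0,0,0,0,0,2,1]]' |grep -E 'pos|ft'
python3 -m jog '[[0,0,0,0,0,2,1],[0,0,0,0,0,2,1],[0,0,0,0,0,2,1],[0,0,0,0,0,2,1],[0,0,0,0,0,1,1]]'|grep -E 'pos|ft'
python3 f.py 5
```

```text
tool_pos: [563.1, 93.7, 174.2]
ft_force: [-2.0, 1.6, 6.2]
tool_pos: [563.1, 93.8, 165.4]
ft_force: [-3.0, 0.2, 7.5]
5.5 m [ -0.2   86.46 165.43] F [-2.67  0.35  7.19] [7.8 6.6 7.6 7.2 6.7]
```

```bash
python3 -m jog '[[0,0,0,-0.5,0,1.5,1],[0,0,0,-0.5,0,2,1],[0,0,0,0,0,2,1],[0,0,0,0,0,2,1],[0,0,0,0,0,2,1]]' |grep -E 'pos|ft'
python3 -m jog '[[0,0,0,0,0,2,1],[0,0,0,0,0,2,1],[0,0,0,0,0,2,1],[0,0,0,0,0,1,1]]'|grep -E 'pos|ft'
python3 f.py 5
```

```text
tool_pos: [563.0, 93.9, 156.8]
ft_force: [-1.8, 0.3, 9.7]
tool_pos: [563.0, 93.9, 149.8]
ft_force: [-1.5, -0.6, 11.3]
6.65 m [ -0.29  86.55 149.91] F [-1.23  0.32 10.73] [11.  10.8 10.7 10.6 10.5]
```

```bash
python3 -m jog '[[0,0,0,-0.5,0,1.5,1],[0,0,0,0,0,2,1],[0,0,0,0,0,2,1],[0,0,0,0,0,2,1],[0,0,0,0,0,2,1]]' |grep -E 'pos|ft'
python3 -m jog '[[0,0,0,0,0,2,1],[0,0,0,0,0,2,1],[0,0,0,0,0,1.5,1],[0,0,0,0,0,1,1]]'|grep -E 'pos|ft'
python3 f.py 5
```

```text
tool_pos: [563.0, 93.9, 141.0]
ft_force: [-1.8, -1.5, 13.5]
tool_pos: [563.1, 93.9, 134.7]
ft_force: [-2.5, 0.1, 15.0]
7.8 m [ -0.24  86.59 134.73] F [-2.33 -0.19 14.59] [13.9 14.9 15.3 14.1 14.7]
```

```bash
python3 -m jog '[[0,0,0,-0.3,0,1,1],[0,0,0,0,0,1,1],[0,0,0,0,0,0,1],[0,0,0,0,0,0,1]]'|grep -E 'pos|ft'
python3 f.py 12
```

```text
tool_pos: [563.0, 93.9, 133.0]
ft_force: [-2.0, -0.1, 15.3]
8.8 m [ -0.27  86.6  133.04] F [-1.6   0.02 15.28] [14.9 15.3 15.2 14.8 15.4 15.7 15.1 15.2 16.3 15.1 14.9 15.6]
```

```bash
python3 f.py 12
python3 -m jog '[[0,0,0,0,0,-1,1],[0,0,0,0,0,-2,1],[0,0,0,0,0,-3,1],[0,0,0,0,0,-3,1],[0,0,0,0,0,-3,1]]' |grep -E 'pos|ft'
python3 -m jog '[[0,0,0,0,0,-3,1],[0,0,0,0,0,-3,1],[0,0,0,0,0,-3,1],[0,0,0,0,0,-3,1],[0,0,0,0,0,-3,1]]' |grep -E 'pos|ft'
python3 -m jog '[[0,0,0,0,0,-3,1],[0,0,0,0,0,-3,1],[0,0,0,0,0,-3,1],[0,0,0,0,0,-3,1],[0,0,0,0,0,-3,1]]' |grep -E 'pos|ft'
python3 -m jog '[[0,0,0,0,0,-2,1],[0,0,0,0,0,-2,1],[0,0,0,0,0,-2,1],[0,0,0,0,0,-2,1],[0,0,0,0,0,-2,1]]' |grep -E 'pos|ft'
python3 -m jog '[[0,0,0,0,0,-2,1],[0,0,0,0,0,-2,1],[0,0,0,0,0,-2,1],[0,0,0,0,0,-2,1],[0,0,0,0,0,-2,1]]' |grep -E 'pos|ft'
```

```text
9.4 m [ -0.27  86.6  133.04] F [-1.83 -0.44 15.14] [15.4 15.  15.5 14.5 15.3 15.4 14.6 15.1 14.8 15.7 14.9 15.3]
tool_pos: [562.9, 94.0, 144.8]
ft_force: [-0.3, 0.2, 11.8]
tool_pos: [562.8, 93.8, 159.3]
ft_force: [1.0, -0.6, 9.1]
tool_pos: [562.7, 93.7, 173.8]
ft_force: [3.2, -1.0, 5.7]
tool_pos: [561.3, 93.8, 182.6]
ft_force: [1.5, 0.1, 4.0]
tool_pos: [560.6, 93.8, 192.0]
ft_force: [-0.2, 0.6, -0.7]
```

```bash
python3 -m jog '[[0,0,0,0,5,-20,1],[0,0,0,13,38,-10,0],[0,0,0,15,42,0,0],[0,0,0,15,42,0,0],[0,0,0,15,42,0,0]]' |grep -E 'pos|ft'
python3 -m jog '[[0,0,0,10,30,0,0],[0,0,0,1,10,0,0],[0,0,0,0,0,0,0],[0,0,0,0,0,0,0]]'
python3 - <<'E'
from bench import r;from pose import *
t,s=r.snapshot("top"),r.snapshot("scene")
print(m(r.sense()["tool_pos"]))
pickle.dump(dict(top=t,scene=s),open("s1.pkl","wb"))
a=cv2.resize(t["pixels"][175:265,260:410],None,fx=5,fy=5,interpolation=cv2.INTER_CUBIC)
b=cv2.resize(s["pixels"][150:265,240:370],None,fx=5,fy=5,interpolation=cv2.INTER_CUBIC)
cv2.imwrite("pics/d1.png",a[:,:,::-1]);cv2.imwrite("pics/d2.png",b[:,:,::-1])
for n,q in(("top",t),("scene",s)):
  print(n,blobs(q["pixels"],(45,85),roi=(255,175,385,265)),blobs(q["pixels"],(172,6),roi=(255,175,385,265)))
E
```

```text
tool_pos: [606.3, -80.6, 222.5]
ft_force: [1.0, 0.1, -0.4]
time: 12.8
tool_pos: [613.8, -118.8, 222.1]
tcp_rot: [-180.0, 0.0, -4.3]
ft_force: [0.1, 0.1, -1.2]
finger_gap: 42.5
grip_force: 0.0
[  66.52306405 -121.11241193  222.3690859 ]
top [([349.11, 222.11], [344, 216, 11, 13, 108])] [([372.13, 196.5], [367, 189, 11, 17, 149])]
scene [([296.47, 201.92], [290, 197, 14, 11, 87]), ([308.06, 206.08], [301, 201, 15, 11, 96])] [([264.41, 209.53], [258, 195, 15, 29, 220])]
```

View pics/d1.png

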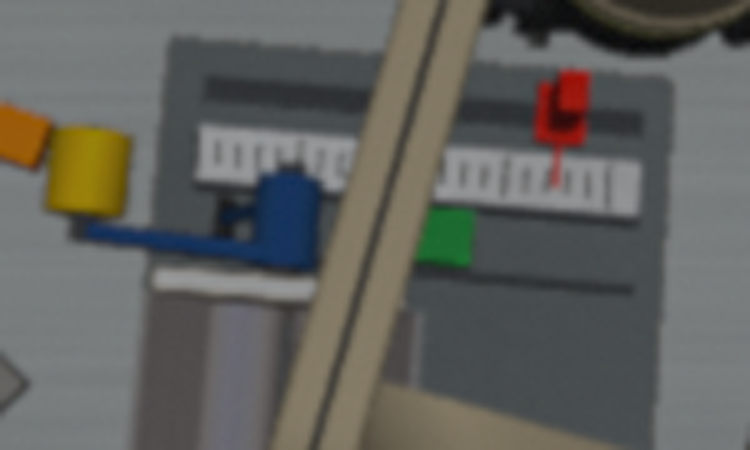

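View pics/d2.png

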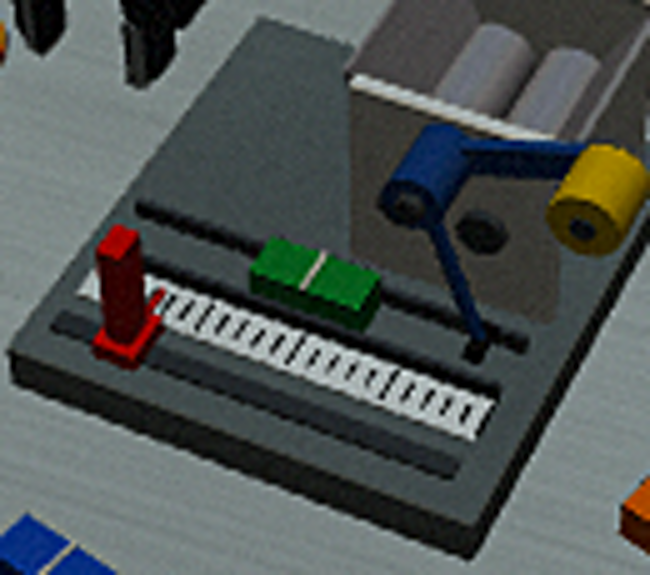

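Roller is back at rest, the telltale is pushed to about scene (303,204) with its line visible, and the marker tab top is at scene (264,199).

Run:
```python
from pose import *
d=pickle.load(open("s1.pkl","rb"));T,S=d["top"],d["scene"]
print("line scene",m(plane(S,240+314/5,150+270/5,54)))
print("end top",m(plane(T,260+472/5,175+238/5,54)), "(minus +30)")
print("tab top T",m(plane(T,260+573/5,175+93/5,107)),"S",m(plane(S,240+119/5,150+243/5,107)))
# scale end corners (z~30), red foot centre
print("scale ends T",[m(plane(T,260+x/5,175+y/5,31)).round(1) for x,y in((198,152),(640,188))])
print("scale ends S",[m(plane(S,240+x/5,150+y/5,31)).round(1) for x,y in((485,415),(90,287))])
print("roller T",m(plane(T,260+91/5,175+170/5,166)))
```

```text
line scene [ -2.74639885 -54.23984379  54.        ]
end top [ -1.53428334 -85.31755857  54.        ] (minus +30)
tab top T [  61.99941808 -123.75587627  107.        ] S [  64.21800131 -120.62516147  107.        ]
scale ends T [array([31.9, 49.7, 31. ]), array([  32.3, -165.6,   31. ])]
scale ends S [array([26.7, 50.3, 31. ]), array([  36.9, -159. ,   31. ])]
roller T [  0.55835751  83.64154897 166.        ]
```

```bash
python3 -m jog '[[0,0,0,-1.5,1,20,0],[0,0,0,0,0,35,0],[0,0,0,0,0,35,0],[0,0,0,0,0,30,0],[0,0,0,0,0,15,0]]' 20|grep -E 'pos|ft'
python3 -m jog '[[0,0,0,0,0,10,0],[0,0,0,0,0,0,0],[0,0,0,0,0,0,0.6],[0,0,0,0,0,0,1],[0,0,0,0,0,0,1]]'
python3 -m jog '[[0,0,0,0,0,0,1],[0,0,0,0,0,0,1],[0,0,0,0,0,0,1]]'
python3 f.py 2
```

```text
tool_pos: [610.5, -118.6, 84.0]
ft_force: [-0.9, 0.3, -0.4]
time: 13.9
tool_pos: [613.9, -121.0, 79.5]
tcp_rot: [180.0, -0.2, -4.3]
ft_force: [-0.6, 0.6, 5.9]
finger_gap: 13.6
grip_force: 24.5
time: 14.2
tool_pos: [613.9, -121.1, 79.5]
tcp_rot: [180.0, -0.2, -4.3]
ft_force: [0.0, 0.8, 5.8]
finger_gap: 13.3
grip_force: 24.7
14.3 m [  66.67 -123.92   79.45] F [-0.87  0.59  6.52] [6.1 6.9]
```

```bash
python3 -m jog '[[0,0,0,0,-3,-2,1],[0,0,0,0,-8,0,1],[0,0,0,0,-12,0,1],[0,0,0,0,-12,0,1],[0,0,0,0,-12,0,1]]'|grep -E 'pos|ft|gap'
python3 -m jog '[[0,0,0,0,-10,0,1],[0,0,0,0,-7,0,1],[0,0,0,0,-3.5,0,1],[0,0,0,0,0,0,1],[0,0,0,0,0,0,1]]'|grep -E 'pos|ft|gap'
python3 - <<'E'
from bench import r;from pose import *
t,s=r.snapshot("top"),r.snapshot("scene");q=r.sense();print(m(q["tool_pos"]),q["ft_force"],q["time"])
pickle.dump(dict(top=t,scene=s),open("s2.pkl","wb"))
b=cv2.resize(s["pixels"][150:265,240:370],None,fx=5,fy=5,interpolation=cv2.INTER_CUBIC)
cv2.imwrite("pics/e2.png",b[:,:,::-1])
E
```

```text
tool_pos: [617.2, -73.9, 79.5]
ft_force: [8.2, -2.4, -6.0]
finger_gap: 13.7
tool_pos: [618.9, -53.0, 79.6]
ft_force: [7.3, 0.8, -5.5]
finger_gap: 13.9
[ 66.46415345 -55.79406953  79.53756044] [ 6.9447344   0.48434213 -5.12446447] 15.4
```

View pics/e2.png

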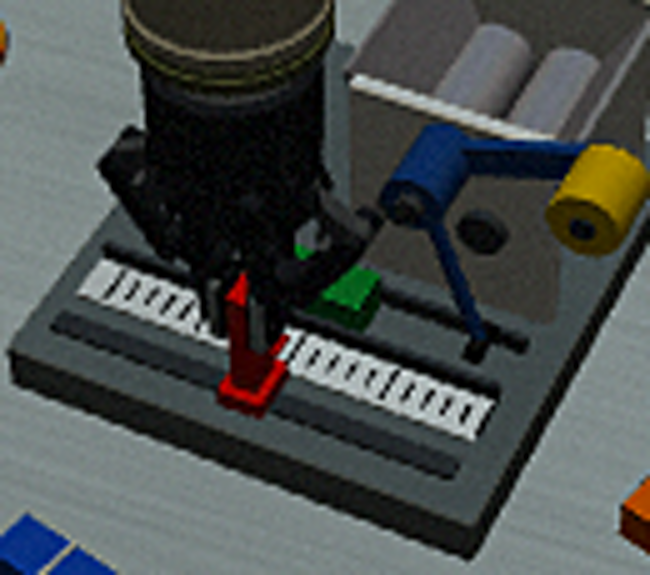

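The marker rides in the fingers at scene (289,226) and the telltale is untouched. I'll release, lift clear and re-measure.

```bash
python3 -m jog '[[0,0,0,1,0,1,1],[0,0,0,0,0,0,0.4],[0,0,0,0,0,0,0],[0,0,0,0,0,0,0],[0,0,0,0,0,0,0]]'|grep -E 'pos|ft|gap'
python3 -m jog '[[0,0,0,0,0,-15,0],[0,0,0,0,0,-35,0],[0,0,0,0,0,-45,0],[0,0,0,0,40,-20,0],[0,0,0,0,45,0,0]]'|grep -E 'pos|ft|gap'
python3 -m jog '[[0,0,0,0,45,0,0],[0,0,0,0,45,0,0],[0,0,0,0,20,0,0],[0,0,0,0,0,0,0]]'|grep -E 'pos|ft|gap'
python3 - <<'E'
from bench import r;from pose import *
t,s=r.snapshot("top"),r.snapshot("scene");q=r.sense();print(m(q["tool_pos"]),q["ft_force"],q["time"])
pickle.dump(dict(top=t,scene=s),open("s3.pkl","wb"))
b=cv2.resize(s["pixels"][165:250,265:345],None,fx=6,fy=6,interpolation=cv2.INTER_CUBIC)
a=cv2.resize(t["pixels"][175:245,310:400],None,fx=6,fy=6,interpolation=cv2.INTER_CUBIC)
c=np.zeros((935,540,3),np.uint8);c[:510,:480]=b;c[510:930]=a
cv2.imwrite("pics/g.png",cv2.hconcat([b[:,:380],a[:420,:410].copy() if 0 else cv2.copyMakeBorder(a[:,:420],0,90,0,0,cv2.BORDER_CONSTANT)])[:,:,::-1])
E
```

```text
tool_pos: [618.4, -53.5, 78.2]
ft_force: [1.0, 0.0, -0.5]
finger_gap: 42.6
tool_pos: [615.2, -138.5, 200.6]
ft_force: [1.6, 0.6, -0.3]
finger_gap: 42.7
tool_pos: [603.3, -251.0, 194.2]
ft_force: [-0.0, 1.1, 0.6]
finger_gap: 42.6
[  66.30917827 -250.94007291  193.86715454] [-0.93800834  0.47647702  0.10678936] 16.9
```

View pics/g.png

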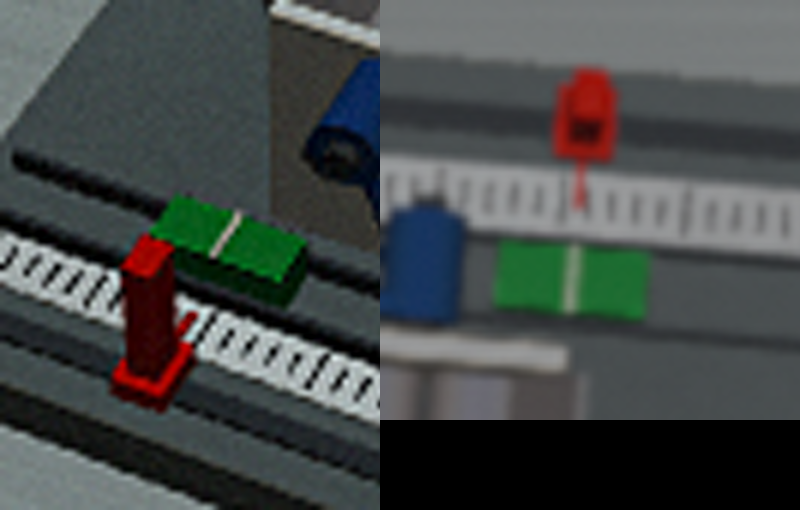

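The marker stands free. The white line is at top (342,222) and the marker's red pointer at top (343,206), nearly level. I'll check this numerically.

Run:
```python
from pose import *
d=pickle.load(open("s3.pkl","rb"));T,S=d["top"],d["scene"]
A=T["pixels"].astype(float)
# white line on green: red-channel weight, rows 217..226
rows=range(218,226);us=[]
for v in rows:
    w_=np.clip(A[v,337:348,0]-np.median(A[v,331:352,0]),0,None);us.append((w_@np.arange(337,348))/w_.sum())
u=np.mean(us);print("line",u,m(plane(T,u,221.5,54)))
g=blobs(T["pixels"],(45,85),roi=(325,210,365,235));print(g)
us=[]
for v in range(203,208):
    k=np.clip(A[v,338:349,0]-A[v,338:349,1]-25,0,None);us.append((k@np.arange(338,349))/k.sum())
u=np.mean(us);print("pointer",us,[m(plane(T,u,205,z)).round(1) for z in(33,40,45)])
print("tab T",m(plane(T,310+213/6,175+84/6,107)),"S",m(plane(S,265+148/6,165+257/6,107)))
print("line S",m(plane(S,265+226/6,165+233/6,54)))
# foot in S: top-face corners left (113,380), right(193,350), front(163,400) z=45
print("foot S front/left/right corner",[m(plane(S,265+x/6,165+y/6,45)).round(1) for x,y in((160,398),(113,378),(193,348))])
```

```text
line 341.5496446319115 [ -1.48046529 -54.85581153  54.        ]
[([334.47, 220.54], [329, 215, 12, 12, 127]), ([348.45, 221.9], [343, 216, 12, 13, 126])]
pointer [np.float64(343.0), np.float64(342.8974358974359), np.float64(342.8139534883721), np.float64(342.7142857142857), np.float64(342.7352941176471)] [array([ 41.4, -55.1,  33. ]), array([ 40.3, -55. ,  40. ]), array([ 39.5, -54.9,  45. ])]
tab T [ 67.12849568 -57.12449457 107.        ] S [ 63.81800429 -53.49678893 107.        ]
line S [ -3.0980661  -54.77726953  54.        ]
foot S front/left/right corner [array([ 78.7, -42.9,  45. ]), array([ 77.7, -64.1,  45. ]), array([ 50.4, -42.9,  45. ])]
```

```bash
python3 -c "
from bench import r
print(r.hand_in())"
```

```text
the job is handed in; nothing more can be done
None
```

The roller was pressed to about 15 N (highest reading 16.3 N), held for over a second and eased back to rest. The red marker now stands within about 2 mm of the telltale's white line, inside the 5 mm allowed, and the job was handed in at about 17 s; hand-in gave no verdict.

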